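# Interlock aluminium channels in the packing cradle

## Task

Pack the three full-length aluminium channels in the grey cradle as an interlocked bundle: first lay the full-length channel that lies on the bench, open side up, in the free left bay beside the one already there. Then take the channel from the sloping draining stand and set it open side down over the two, one flange in each trough, and push it level past the sprung balls until it clicks fully home under them. Leave the short offcut and the other things where they are.

Things in the scene. Friction and masses are not known exactly. Their poses are not given: they have to be found in the camera images.
- cradle: Grey plastic packing cradle fixed to the bench: plate 166 (x) x 150 (y) x 8 mm. Origin: centre of its underside; x along the bays, y toward the left bay, z up. Between the bays, at x = +-68 mm, stand two round pillars 22 mm across (inner faces at x = +-57), tops 58 mm above the bench, bevelled from 49 mm up; each holds a sprung ball.
- ball_far (a joint): Travel of the sprung ball in the pillar at +x of the cradle, 0 = out, up to 6 mm as it is pushed in; it springs back. Slippery steel ball 14 mm across, centre 47 mm above the bench, standing 5 mm out of the pillar toward the other one.
- ball_near (a joint): The same ball in the pillar at -x. Some 5 to 10 N pushes channel_bridge down past both balls (one end may pass first); its own weight does not.
- bay_left (a point): Centre of the free left bay, on top of the plate, 8 mm above the bench; axes as the cradle. The origin of channel_bench belongs here. Ribs and end stops 4 mm high leave a channel 1.5 mm free at each side and 2 mm at each end. It is 80 mm from bay_right, so 30 mm stay free between the two lower channels.
- bay_right (a point): Centre of the right bay, likewise; channel_right lies here from the start.
- bridge_seat (a point): Where the origin of channel_bridge is when fully seated: middle of the cradle, 11 mm above the bench; axes as the cradle. Its flange tips then stand on the webs of both lower channels, about 4 mm free sideways and 2 mm endways, and the balls have sprung out over the ends of its web. While it still rides on the balls it is about 14 mm higher.
- channel_right: Plain aluminium channel, length 110 (x), width 50 (y), height 30 (z), walls 3 mm, ends open, about 93 g, lying open side up in the right bay. Origin: centre of the underside of its web; z up.
- channel_bench: The same full-length channel, 110x50x30 mm, walls 3 mm, lying open side up and level on the bench between cradle and stand, in line with the short one (either may be the nearer). Origin: centre of the underside of its web; x along its length, z up.
- channel_bridge: The same full-length channel, turned open side down, its flange tips on the sloping stand, so tilted 30 degrees with its low side to the right. Length 110 (x), width 50 (y), height 30 (z), walls 3 mm. Origin: middle of its open side, level with the flange tips; z points from there out through the web, whose outer face is at z = 30 mm.
- channel_short: An offcut that is not wanted: channel 70 mm long, 50 wide, 30 high, walls 3 mm, open side up, on the bench. Origin: centre of its underside.
- drain_stand: Fixed steel draining stand, 150 (x) x 113 (y) mm, origin centre of its underside. Its plate slopes 30 degrees down toward -y, low edge 8 mm and high edge 73 mm above the bench, with lips 6 mm high at its two ends in x. Two pins, 8 mm thick, 14 mm high, square to the slope at x = +-36 mm, hold the channel's low side; a finger fits between them.
- amber_bottle: Amber glass bottle with a blue cap, 56 mm across, 103 high, upright, left of the stand. A bystander. Origin: centre of its underside.
- slide_case: Flat white slide case 52x75x18, on the bench behind. A bystander. Origin: centre of its underside.
- filter_tin: Round white tin with lid, 49 mm across, 38 high, right front. A bystander. Origin: centre of its underside.
- timer: Flat grey timer 58x64x18, right front. A bystander. Origin: centre of its underside.
- reagent_cap: White screw cap 33 mm across, 17 high, behind the farther bench channel. A bystander. Origin: centre of its underside.

How it is judged:
On the way:
1. the bench channel lies flat, open side up, in the left bay (horizontal distance between channel_bench and bay_left below 0.006 m and z of channel_bench in the frame of bay_left below 0.0025 m and angle between channel_bench's own z axis and vertical below 0.05 rad and angle between the x axis of channel_bench and the x axis of cradle, either way round below 0.1 rad), for 0.2 s.
At the end, for the whole second after the job is handed in: Lower channels flat, open side up in their bays (6 mm in plan, 2.5 mm in height, 0.05 rad level, 0.1 rad in line); bridging channel open side down over both (8 mm in plan, 3 mm of seated height, 0.05 rad level, 0.12 rad in line); all three at rest (all of step 1 and horizontal distance between channel_right and bay_right below 0.006 m and z of channel_right in the frame of bay_right below 0.0025 m and angle between each of channel_right, channel_bridge's own z axis and vertical below 0.05 rad and angle between the x axis of channel_right and the x axis of cradle, either way round below 0.1 rad and horizontal distance between channel_bridge and bridge_seat below 0.008 m and z of channel_bridge in the frame of bridge_seat between -0.003 and 0.003 m and angle between the x axis of channel_bridge and the x axis of cradle, either way round below 0.12 rad and linear speed of each of channel_right, channel_bench, channel_bridge below 0.02 m/s); the robot touches nothing.
It fails at once if the short offcut or another bystander is moved by more than 30 mm (distance of any of amber_bottle, slide_case, filter_tin, timer, reagent_cap, channel_short from where it was at the start of the episode above 0.03 m).
It also fails if it takes over 58 s, if anything falls off the work surface, if the arm or the gripper's body presses on something with over 40 N, if the wrist force passes 120 N, or if a joint passes its speed limit or range.

## Robot

A 6-joint arm with a two-finger parallel gripper is mounted at the origin on a cart in front of the work surface, level with it; the furniture and walls round the work are solid. World frame = base frame: x ahead of the robot, y to its left, z up, the work surface at z = 0. Lengths are in m, angles in rad, forces in N, time in s.
With the tool pointing down it reaches from about 0.35 to 0.975 m from the base axis. Payload 4.9 kg.
Tool frame: the origin (TCP) lies midway between the tips of the shut fingers; the grasp point (between the pads) lies 19 mm behind it; z points along the fingers, y is the line along which they close (so a half turn about z gives the same grasp; the last joint's range is limited). The gripper opens to 85 mm and grips with 20 to 120 N. Pads are 22 mm wide; open, the fingers measure 114 mm over their backs; the gripper's body (76 mm by 85 mm) begins 54 mm behind the grasp point. The pads swing forward as they close: fully open they stand 13 mm farther back than shut.
Start: joints at [-1.358, 0.053, 1.613, -0, 1.476, -0.119], TCP at [0.204, -0.591, 0.231] pointing down, gripper open.
Joint ranges: [-3.01, 3.01], [-1.01, 2.22], [0.06, 2.58], [-1.02, 4.17], [0.09, 2.62], [-3.14, 3.14]. Speed limits (rad/s): [2.57, 2.57, 3.14, 3.14, 3.14, 3.14].

## Interface

Orientations are given as a rotation vector (axis times angle).
In Python, from station import ctrl gives the robot as it stands.
- The arm moves only by the tool step_arm, never from a script. Its argument "targets" is a list of rows, each an object with "travel": the shift along the world's x, y, z as a fraction of full scale, a list of three; "angular": the turn, a rotation vector about the world's x, y, z as a fraction of full scale, a list of three; "gripper": the opening, from 0 (shut) to 1 (fully open). In form: [{"travel": [x, y, z], "angular": [rx, ry, rz], "gripper": gripper}, ...]. A call has 1 to 10 rows; each row is the pose to reach, as a shift and turn from the pose commanded when the call began; what a row does not reach only later rows make up. Full scale, the value 1, is 0.6 m for a shift and pi/4 rad for a turn. A row lasts 1/10 s, in which the tool goes at most 50 mm and 8.59 degrees, less where a joint would pass 70% of its speed; a pose out of reach is approached as far as the arm can. A call with a number of a shift or a turn outside -1 to 1 is refused whole. A call with a gripper value outside its range is refused whole. The fingers move at their own pace and stop on an object; "squeeze" is the grip in N (left out, the last holds). Time passes only in rows, so rows that repeat a pose let the fingers close. It gives the time, the measured TCP pose, the force, the opening and the grip force at its end, in the units of the state.
- ctrl.get_obs(): the state, without advancing time (a new reading comes with each control period).
- ctrl.get_image(name): name is "side" or "top" or "wrist"; returns a dict with "img" (400x640x3 uint8, red, green, blue), "fx", "fy", "cx", "cy" (pixels), "rvec" (rotation vector, rad) and "tvec" (3), from world to camera coordinates, as OpenCV has them. Camera axes: x right, y down, z forward; pixel columns grow to the right and rows downward; lengths in m; the calibration is good to about 2 mm. A picture is of the moment at which its call begins. There is no depth.
- ctrl.finish_job(): hands the job in; it is judged then, once.
The state is a dict: "t": time; "q": joint angles; "dq": joint speeds; "effort": joint torques, N m; "tool_pos": TCP position; "tool_rot": TCP orientation; "contact_force": force on the tool from outside, world axes, zero at the start; "wrist_torque": the same for the moment, N m; "opening": finger opening in m; "grip_force": force on a finger pad.
Only numpy, scipy, OpenCV 4.12 (cv2) and the standard library are available. Lean on these libraries where they do the work, as an engineer would, in place of code of your own. Each camera call takes 0.05 s, during which the arm holds its last target. There are 200 camera calls.

## Working session

There is one attempt and no reset: what is moved stays moved. The work goes in short steps, Python scripts to look and compute and a tool call to move; the robot and the scene stay as the last step left them, time stands still between calls to the robot, and variables do not carry over. Pictures are saved under pics/ and viewed, at most 10 in all, crops included, and the job is handed in when it is done.

Besides the shell and the picture viewer there is one more tool, called after "Call:" as name(argument=value, ...) on one line, values as JSON. step_arm: Moves the arm, as the interface text tells. Its arguments: {"type":"object","properties":{"targets":{"type":"array"},"squeeze":{"type":"number"}},"required":["targets"]}

```bash
ls; mkdir -p pics
cat > h.py <<'E'
import numpy as np, cv2
from station import ctrl
def grab(n,f=None):
    d=ctrl.get_image(n); 
    if f: cv2.imwrite('pics/'+f,d['img'][:,:,::-1])
    return d
def cam(d):
    R=cv2.Rodrigues(np.array(d['rvec'],float))[0]; t=np.array(d['tvec'],float).ravel(); return R,t
def ray(d,u,v,z):
    R,t=cam(d); c=-R.T@t; r=R.T@np.array([(u-d['cx'])/d['fx'],(v-d['cy'])/d['fy'],1]); s=(z-c[2])/r[2]; return c+s*r
def proj(d,p):
    R,t=cam(d); q=R@np.array(p,float)+t; return np.array([d['fx']*q[0]/q[2]+d['cx'],d['fy']*q[1]/q[2]+d['cy']])
E
python3 - <<'E'
from h import *
for n in ('top','side'):
    d=grab(n,n+'0.png'); R,t=cam(d); print(n,d['fx'],d['cx'],d['cy'],-R.T@t,R.round(3).tolist())
    np.save(n+'0.npy',d,allow_pickle=True)
print(ctrl.get_obs())
E
```

```text
pics
top 462.5072468710683 320.06444055591595 193.65120393684208 [0.38145294 0.15517588 1.4107835 ] [[0.009, -1.0, 0.005], [-0.991, -0.009, -0.137], [0.137, -0.004, -0.991]]
side 434.4020160419079 325.343010057178 196.38225153652016 [0.50151848 1.44066107 0.79278835] [[-0.998, -0.052, 0.022], [-0.045, 0.489, -0.871], [0.035, -0.871, -0.491]]
{'t': 0.1, 'q': array([-1.35801951e+00,  5.33025334e-02,  1.61419193e+00, -8.60086517e-07,
        1.47603193e+00, -1.19001580e-01]), 'dq': array([ 0.00189388, -0.00087797, -0.00109894,  0.00117817,  0.00097229,
       -0.00206076]), 'effort': array([ 1.86718440e-03, -3.94900990e+01, -3.71362710e+01,  6.78315200e-05,
        3.99298675e-03, -4.86267240e-06]), 'tool_pos': array([ 0.20345237, -0.59033722,  0.23015768]), 'tool_rot': array([-3.09655951e+00, -5.18450443e-01,  1.43624365e-04]), 'contact_force': array([ 0.52187558, -0.64081321,  0.26726789]), 'wrist_torque': array([-0.00583855, -0.03274334, -0.03094536]), 'grip_force': 0.0, 'opening': 0.08556238578729214}
```

View pics/top0.png

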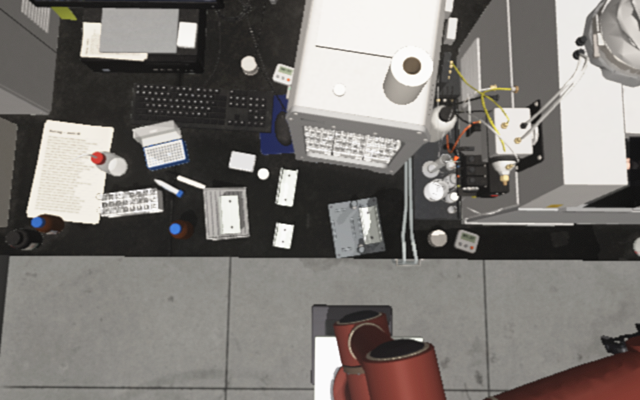

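View pics/side0.png

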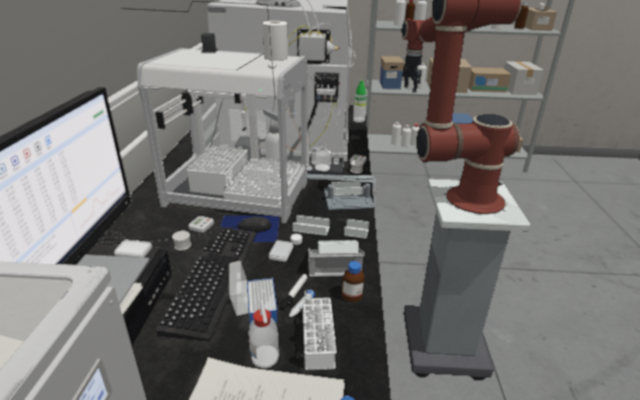

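Top view: the cradle is at about (356,227), the stand at (227,213), the full-length channel at (287,187, farther), the offcut at (284,235) and the bottle at (178,230). A large white enclosure stands behind the cradle.

Run:
```python
from h import *
d=np.load('top0.npy',allow_pickle=True).item()
for n,u,v,z in [('cradle',356,227,.01),('stand',227,213,.05),('full',287,187,.03),('short',284,235,.03),('bottle',178,230,.1),('cap',263,174,.017),('encl front',345,170,.0),('bench edge',300,255,0)]:
    print(n,ray(d,u,v,z).round(3))
c=d['img'][140:265,160:480]; c=cv2.resize(c,None,fx=2.5,fy=2.5,interpolation=cv2.INTER_CUBIC)
cv2.imwrite('pics/crop0.png',c[:,:,::-1])
```

```text
cradle [0.474 0.04  0.01 ]
stand [0.509 0.423 0.05 ]
full [0.592 0.249 0.03 ]
short [0.447 0.256 0.03 ]
bottle [0.455 0.55  0.1  ]
cap [0.633 0.324 0.017]
encl front [0.651 0.073 0.   ]
bench edge [0.389 0.208 0.   ]
```

View pics/crop0.png

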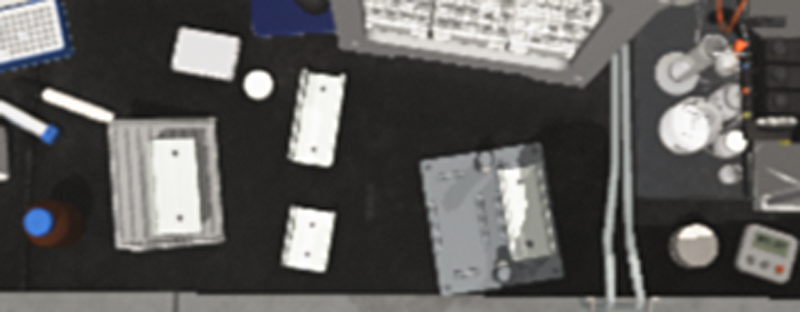

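Call:
step_arm(targets=[{"travel": [0.26,0.73,0.2],"angular": [0,0,-0.42],"gripper": 1},{"travel": [0.26,0.73,0.2],"angular": [0,0,-0.42],"gripper": 1},{"travel": [0.26,0.73,0.2],"angular": [0,0,-0.42],"gripper": 1},{"travel": [0.26,0.73,0.2],"angular": [0,0,-0.42],"gripper": 1},{"travel": [0.26,0.73,0.2],"angular": [0,0,-0.42],"gripper": 1},{"travel": [0.26,0.73,0.2],"angular": [0,0,-0.42],"gripper": 1},{"travel": [0.26,0.73,0.2],"angular": [0,0,-0.42],"gripper": 1},{"travel": [0.26,0.73,0.2],"angular": [0,0,-0.42],"gripper": 1},{"travel": [0.26,0.73,0.2],"angular": [0,0,-0.42],"gripper": 1},{"travel": [0.26,0.73,0.2],"angular": [0,0,-0.42],"gripper": 1}])

```text
t: 1.1
tool_pos: [0.36, -0.1503, 0.3523]
tool_rot: [3.141, 0.007, 0.003]
contact_force: [0.4, -0.9, 0.3]
opening: 0.0852
grip_force: 0.0
```

Call:
step_arm(targets=[{"travel": [0.16,0.4,0.05],"angular": [0,0,0],"gripper": 1},{"travel": [0.16,0.4,0.05],"angular": [0,0,0],"gripper": 1},{"travel": [0.16,0.4,0.05],"angular": [0,0,0],"gripper": 1},{"travel": [0.16,0.4,0.05],"angular": [0,0,0],"gripper": 1},{"travel": [0.16,0.4,0.05],"angular": [0,0,0],"gripper": 1},{"travel": [0.16,0.4,0.05],"angular": [0,0,0],"gripper": 1},{"travel": [0.16,0.4,0.05],"angular": [0,0,0],"gripper": 1},{"travel": [0.16,0.4,0.05],"angular": [0,0,0],"gripper": 1}])

```text
t: 1.9
tool_pos: [0.4553, 0.0864, 0.3808]
tool_rot: [3.141, 0.002, -0.002]
contact_force: [-0.4, -0.3, 0.2]
opening: 0.0857
grip_force: 0.0
```

Run:
```python
from h import *
d=grab('wrist','w1.png'); R,t=cam(d); print(d['fx'],-R.T@t,R.round(3).tolist(),ctrl.get_obs()['tool_pos'])
np.save('w1.npy',d,allow_pickle=True)
```

```text
306.65676202186523 [0.53760165 0.08674856 0.5233147 ] [[0.003, -1.0, 0.001], [-0.947, -0.002, 0.32], [-0.32, -0.002, -0.947]] [0.45526568 0.08600875 0.38087173]
```

View pics/w1.png

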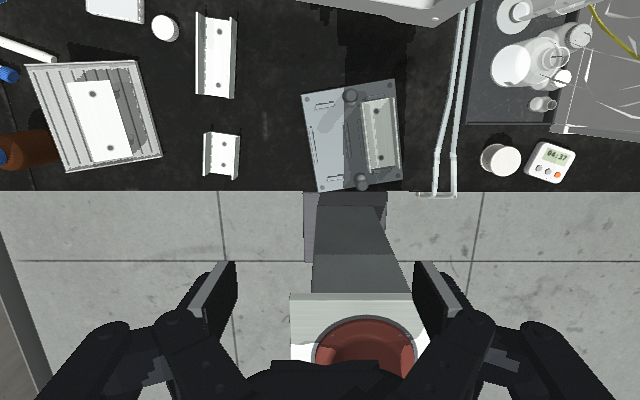

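The wrist view is clear: the full channel spans roughly (195..236, 12..99), the offcut is at (221,155), the stand at (95,115) with the bridge on it, and the cradle at (352,136).

Run:
```python
from h import *
d=np.load('w1.npy',allow_pickle=True).item()
def quad(ps,z):
    P=np.array([ray(d,u,v,z) for u,v in ps]); return P
for n,ps,z in [('full top',[(198,12),(236,17),(233,99),(195,96)],.03),('cradle',[(302,93),(392,80),(404,182),(318,192)],.008),('right top',[(361,101),(394,97),(403,167),(369,173)],.03),('stand hi',[(25,65)],.073),('stand hi',[(70,171)],.073),('stand lo',[(134,60),(161,157)],.008),('bridge hi ',[(67,83),(102,162)],.08),('bridge lo',[(104,78),(137,152)],.055)]:
    P=quad(ps,z); e=P[0]-P[-1]; print(n,P.round(3).tolist(),P.mean(0).round(4),'yaw',np.degrees(np.arctan2(e[1],e[0])).round(1))
```

```text
full top [[0.651, 0.264, 0.03], [0.645, 0.211, 0.03], [0.536, 0.225, 0.03], [0.54, 0.283, 0.03]] [0.593  0.2458 0.03  ] yaw -9.6
cradle [[0.545, 0.122, 0.008], [0.564, -0.02, 0.008], [0.399, -0.053, 0.008], [0.381, 0.097, 0.008]] [0.4724 0.0365 0.008 ] yaw 8.6
right top [[0.533, 0.03, 0.03], [0.539, -0.02, 0.03], [0.431, -0.043, 0.03], [0.421, 0.012, 0.03]] [ 0.4809 -0.0051  0.03  ] yaw 9.0
stand hi [[0.578, 0.489, 0.073]] [0.5783 0.4893 0.073 ] yaw 0.0
stand hi [[0.433, 0.467, 0.073]] [0.4327 0.467  0.073 ] yaw 0.0
stand lo [[0.592, 0.378, 0.008], [0.442, 0.362, 0.008]] [0.5169 0.3701 0.008 ] yaw 6.2
bridge hi  [[0.556, 0.433, 0.08], [0.448, 0.411, 0.08]] [0.5017 0.4221 0.08  ] yaw 11.8
bridge lo [[0.563, 0.399, 0.055], [0.458, 0.372, 0.055]] [0.5109 0.3854 0.055 ] yaw 14.2
```

Run:
```python
from h import *
d=np.load('w1.npy',allow_pickle=True).item(); s=np.load('side0.npy',allow_pickle=True).item(); t=np.load('top0.npy',allow_pickle=True).item()
print(ray(d,437,20,0),ray(d,345,0,0)); print('side',ray(s,289,215,0),ray(s,162,200,0))
for p in [(.69,.23,0),(.69,.23,.4),(.64,-.08,0),(.64,-.08,.4)]: print(p,proj(t,p),proj(s,p))
```

```text
[ 0.6488184  -0.08272929  0.        ] [0.67432912 0.05607275 0.        ]
side [0.67546442 0.17563732 0.        ] [1.14315075 0.11411162 0.        ]
(0.69, 0.23, 0) [294.44496568 157.24575425] [282.62654997 223.37289266]
(0.69, 0.23, 0.4) [285.67128927 119.15213997] [279.0103912  106.83170505]
(0.64, -0.08, 0) [394.19314859 174.02197024] [306.01212535 181.38816575]
(0.64, -0.08, 0.4) [423.46274276 142.13056328] [306.04952483  79.97337677]
```

Call:
step_arm(targets=[{"travel": [0.03,-0.08,0],"angular": [0,0,1],"gripper": 1},{"travel": [0.03,-0.08,0],"angular": [0,0,1],"gripper": 1},{"travel": [0.03,-0.08,0],"angular": [0,0,1],"gripper": 1},{"travel": [0.03,-0.08,0],"angular": [0,0,1],"gripper": 1},{"travel": [0.03,-0.08,0],"angular": [0,0,1],"gripper": 1},{"travel": [0.03,-0.08,0],"angular": [0,0,1],"gripper": 1}])

```text
t: 2.55
tool_pos: [0.4731, 0.0372, 0.3812]
tool_rot: [2.901, 1.205, -0.0]
contact_force: [0.2, 0.7, 0.2]
opening: 0.0855
grip_force: 0.0
```

Call:
step_arm(targets=[{"travel": [0,0,-0.1],"angular": [0,0,1],"gripper": 1},{"travel": [0,0,-0.1],"angular": [0,0,1],"gripper": 1},{"travel": [0,0,-0.1],"angular": [0,0,1],"gripper": 1},{"travel": [0,0,-0.1],"angular": [0,0,1],"gripper": 1},{"travel": [0,0,-0.1],"angular": [0,0,1],"gripper": 1},{"travel": [0,0,-0.1],"angular": [0,0,1],"gripper": 1}])

```text
t: 3.15
tool_pos: [0.4731, 0.0373, 0.3211]
tool_rot: [2.219, 2.223, -0.0]
contact_force: [0.7, -0.2, -0.8]
opening: 0.0851
grip_force: 0.0
```

Call:
step_arm(targets=[{"travel": [0,0,-0.1],"angular": [0,0,1],"gripper": 1},{"travel": [0,0,-0.1],"angular": [0,0,1],"gripper": 1},{"travel": [0,0,-0.1],"angular": [0,0,1],"gripper": 1},{"travel": [0,0,-0.1],"angular": [0,0,1],"gripper": 1},{"travel": [0,0,-0.1],"angular": [0,0,1],"gripper": 1},{"travel": [0,0,-0.1],"angular": [0,0,1],"gripper": 1}])

```text
t: 3.75
tool_pos: [0.4731, 0.0373, 0.2612]
tool_rot: [1.199, 2.904, -0.0]
contact_force: [-0.4, -0.3, -0.2]
opening: 0.0855
grip_force: 0.0
```

Call:
step_arm(targets=[{"travel": [0,0,-0.18],"angular": [0,0,1],"gripper": 1},{"travel": [0,0,-0.18],"angular": [0,0,1],"gripper": 1},{"travel": [0,0,-0.18],"angular": [0,0,1],"gripper": 1},{"travel": [0,0,-0.18],"angular": [0,0,1],"gripper": 1},{"travel": [0,0,-0.18],"angular": [0,0,1],"gripper": 1},{"travel": [0,0,-0.18],"angular": [0,0,1],"gripper": 1},{"travel": [0,0,-0.18],"angular": [0,0,1],"gripper": 1},{"travel": [0,0,-0.18],"angular": [0,0,1],"gripper": 1}])

```text
t: 4.55
tool_pos: [0.4733, 0.038, 0.1533]
tool_rot: [0.002, 3.141, -0.0]
contact_force: [-0.1, -0.3, 0.1]
opening: 0.0853
grip_force: 0.0
```

Run:
```python
from h import *
o=ctrl.get_obs(); print(o['tool_pos'],o['tool_rot'],o['q'].round(2))
d=grab('wrist','w2.png'); R,t=cam(d); print(-R.T@t)
np.save('w2.npy',d,allow_pickle=True)
```

```text
[0.47334142 0.03796246 0.15334208] [ 1.71823946e-03  3.14142109e+00 -2.70872314e-04] [-0.08 -0.26  2.03 -0.    1.37 -1.65]
[0.39159372 0.03814914 0.29599376]
```

View pics/w2.png

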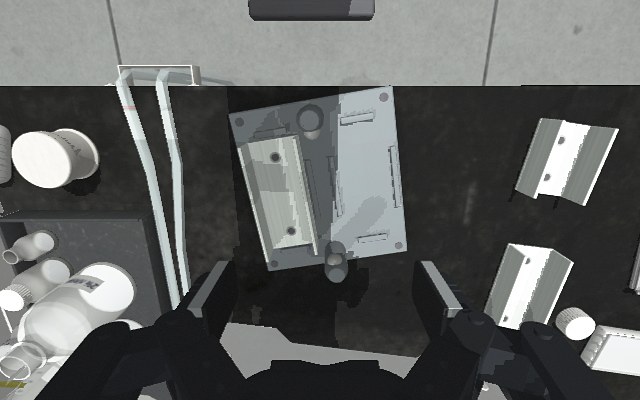

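The view shows the cradle plate with corners near (229,116), (391,87), (407,250) and (267,271). The left bay's stops and ribs are at (358,116), (372,238), (336,185) and (396,177). I'll fit the plate edges at subpixel level.

```bash
cat >> h.py <<'E'
def fitedge(g,p,q,w=6,m=.12,n=60):
    """subpixel line through strongest gradient near segment p-q; returns point,dir,rms"""
    p=np.array(p,float);q=np.array(q,float);t=(q-p)/np.linalg.norm(q-p);nn=np.array([-t[1],t[0]])
    s=np.linspace(m,1-m,n)[:,None]; o=np.arange(-w,w+.01,.25)
    P=(p+s*(q-p))[:,None,:]+o[None,:,None]*nn
    v=cv2.remap(g.astype(np.float32),P[...,0].astype(np.float32),P[...,1].astype(np.float32),cv2.INTER_LINEAR)
    v=cv2.GaussianBlur(v,(9,1),0); e=np.abs(np.gradient(v,axis=1)); k=e.argmax(1); e2=e**2
    win=np.abs(np.arange(len(o))[None]-k[:,None])<=5; off=(e2*win*o).sum(1)/(e2*win).sum(1)
    pts=(p+s*(q-p))+off[:,None]*nn
    for _ in range(3):
        x0=pts.mean(0); u=np.linalg.svd(pts-x0)[2][0]; r=(pts-x0)@np.array([-u[1],u[0]]); 
        ok=np.abs(r)<max(.5,1.5*np.median(np.abs(r))); 
        if ok.all(): break
        pts=pts[ok]
    return x0,u,r.std(),len(pts)
def isect(a,b):
    k=np.linalg.solve(np.c_[a[1],-b[1]],b[0]-a[0]); return a[0]+k[0]*a[1]
E
python3 - <<'E'
from h import *
d=np.load('w2.npy',allow_pickle=True).item(); g=cv2.cvtColor(d['img'],cv2.COLOR_RGB2GRAY)
C=[(229,116),(391,87),(407,250),(267,271)]
L=[fitedge(g,C[i],C[(i+1)%4]) for i in range(4)]
for l in L: print(l[2].round(2),l[3])
Q=[isect(L[i-1],L[i]) for i in range(4)]
P=np.array([ray(d,*q,.008) for q in Q]); print(np.round(Q,1).tolist(),P.round(4).tolist(),P.mean(0))
for i in range(4):
    e=P[(i+1)%4]-P[i]; print(np.linalg.norm(e).round(4),np.degrees(np.arctan2(e[1],e[0])).round(2))
c=d['img'][60:300,200:440]; cv2.imwrite('pics/w2c.png',cv2.resize(c,None,fx=2.5,fy=2.5,interpolation=cv2.INTER_CUBIC)[:,:,::-1])
E
```

```text
0.13 57
0.15 60
0.08 46
0.08 60
[[227.7, 113.4], [392.0, 84.5], [406.8, 250.5], [268.0, 271.0]] [[0.4044, -0.0494, 0.008], [0.3799, 0.0973, 0.008], [0.5423, 0.1243, 0.008], [0.5669, -0.0225, 0.008]] [0.4733802  0.03741981 0.008     ]
0.1488 99.46
0.1646 9.42
0.1488 -80.47
0.1648 -170.58
```

View pics/w2c.png

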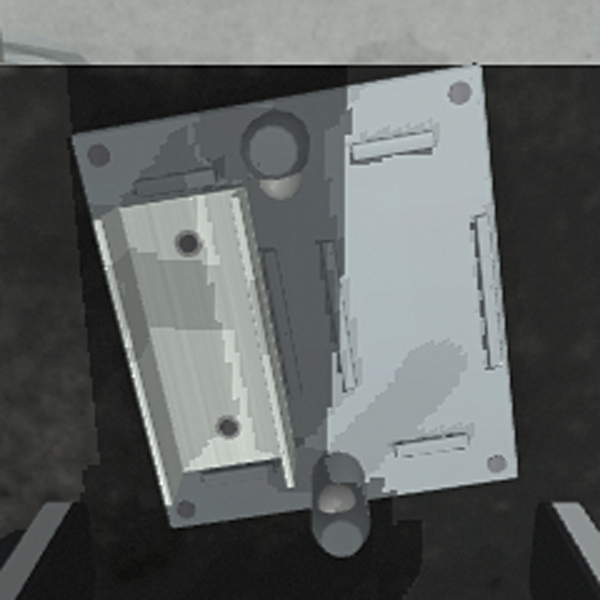

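The fit puts the cradle centre at (0.4734, 0.0374) with yaw 9.45°. Next I move over the bench channel.

Call:
step_arm(targets=[{"travel": [0.2,0.35,0],"angular": [0,0,-0.16],"gripper": 1},{"travel": [0.2,0.35,0],"angular": [0,0,-0.16],"gripper": 1},{"travel": [0.2,0.35,0],"angular": [0,0,-0.16],"gripper": 1},{"travel": [0.2,0.35,0],"angular": [0,0,-0.16],"gripper": 1},{"travel": [0.2,0.35,0],"angular": [0,0,-0.16],"gripper": 1},{"travel": [0.2,0.35,0],"angular": [0,0,-0.16],"gripper": 1},{"travel": [0.2,0.35,0],"angular": [0,0,-0.16],"gripper": 1}])

```text
t: 5.3
tool_pos: [0.5936, 0.2493, 0.1527]
tool_rot: [-0.193, -3.135, 0.001]
contact_force: [-0.6, -0.2, -0.0]
opening: 0.0853
grip_force: 0.0
```

Run:
```python
from h import *
o=ctrl.get_obs(); print(o['tool_pos'],o['tool_rot'],o['q'].round(2))
d=grab('wrist','w3.png'); np.save('w3.npy',d,allow_pickle=True)
c=d['img'][20:340,120:520]; cv2.imwrite('pics/w3c.png',cv2.resize(c,None,fx=1.85,fy=1.85)[:,:,::-1])
```

```text
[0.59355839 0.24930089 0.15272431] [-1.93352129e-01 -3.13460938e+00  1.25112841e-03] [ 0.28  0.15  1.64 -0.    1.35 -1.17]
```

View pics/w3c.png

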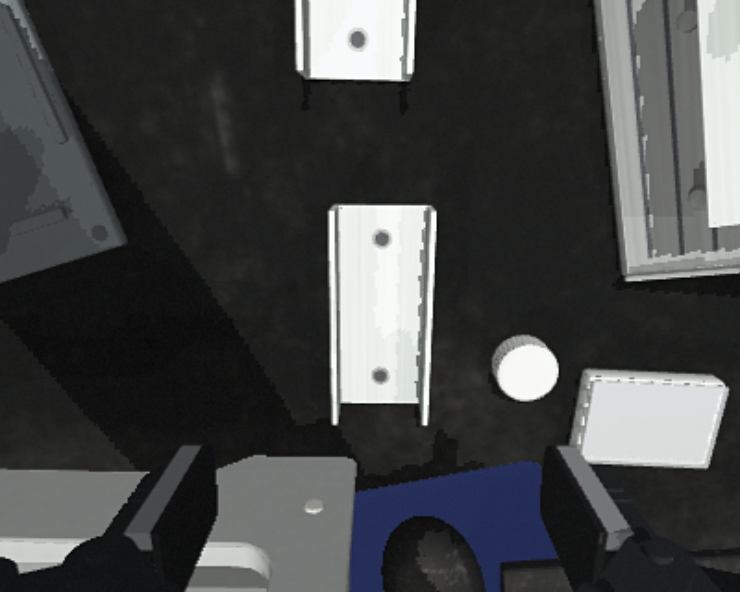

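The crop shows the channel with outer flange tops from (329,208) to (331,424) and from (436,206) to (428,424). The far web end is at v=403 and the far flange tips are at v=424.

Run:
```python
from h import *
d=np.load('w3.npy',allow_pickle=True).item(); g=cv2.cvtColor(d['img'],cv2.COLOR_RGB2GRAY)
f=lambda u,v:(u/1.85+120,v/1.85+20)
A=fitedge(g,f(329,212),f(331,422),4); B=fitedge(g,f(436,212),f(428,422),4); F=fitedge(g,f(342,403),f(418,403),4); N=fitedge(g,f(340,206),f(425,206),4)
print([ (x[2].round(2),x[3]) for x in (A,B,F,N)])
def onl(l,v): k=(v-l[0][1])/l[1][1]; return l[0]+k*l[1]
for l in (A,B):
    a,b=[ray(d,*onl(l,v),.03) for v in (140,240)]; e=b-a; print(a.round(4),b.round(4),np.degrees(np.arctan2(e[1],e[0])))
a0,b0=[ray(d,*onl(l,190),.03) for l in (A,B)]; print('w',np.linalg.norm(a0-b0), (a0+b0)/2)
m=(A[0]+B[0])/2
for l,z in ((F,.003),(N,0),(N,.03)): 
    k=(m[0]-l[0][0])/l[1][0]; p=l[0]+k*l[1]; print(z,p.round(1),ray(d,*p,z).round(4))
# far flange tips: profile down along flanges
for u0 in (f(336,0)[0],f(424,0)[0]):
    col=g[225:265,int(round(u0))]; print(u0.round(1),col.tolist());
```

```text
[(np.float64(0.14), 54), (np.float64(0.13), 60), (np.float64(0.01), 60), (np.float64(0.02), 60)]
[0.5428 0.232  0.03  ] [0.6361 0.2195 0.03  ] -7.585005355196031
[0.5488 0.2815 0.03  ] [0.6421 0.269  0.03  ] -7.63621988356292
w 0.049882367993095277 [0.58995537 0.25084282 0.03      ]
0.003 [325.6 237.5] [0.6492 0.2437 0.003 ]
0 [325.6 130.4] [0.5406 0.2569 0.    ]
0.03 [325.6 130.4] [0.5377 0.2572 0.03  ]Traceback (most recent call last):
  File "<stdin>", line 15, in <module>
AttributeError: 'float' object has no attribute 'round'
```

Call:
step_arm(targets=[{"travel": [0.002,0.002,-0.1],"angular": [0,0,-0.01],"gripper": 0.82},{"travel": [0.002,0.002,-0.18],"angular": [0,0,-0.01],"gripper": 0.82},{"travel": [0.002,0.002,-0.23],"angular": [0,0,-0.01],"gripper": 0.82},{"travel": [0.002,0.002,-0.25],"angular": [0,0,-0.01],"gripper": 0.82},{"travel": [0.002,0.002,-0.25],"angular": [0,0,-0.01],"gripper": 0.82},{"travel": [0.002,0.002,-0.25],"angular": [0,0,-0.01],"gripper": 0.4},{"travel": [0.002,0.002,-0.25],"angular": [0,0,-0.01],"gripper": 0.4},{"travel": [0.002,0.002,-0.25],"angular": [0,0,-0.01],"gripper": 0.4},{"travel": [0.002,0.002,-0.25],"angular": [0,0,-0.01],"gripper": 0.4},{"travel": [0.002,0.002,-0.25],"angular": [0,0,-0.01],"gripper": 0.4}], squeeze=50)

```text
t: 6.35
tool_pos: [0.5974, 0.2509, 0.0069]
tool_rot: [0.206, 3.129, 0.002]
contact_force: [-0.6, -1.4, 7.1]
opening: 0.0489
grip_force: 55.4
```

Call:
step_arm(targets=[{"travel": [0,0,0.03],"angular": [0,0,0],"gripper": 0.4},{"travel": [0,0,0.1],"angular": [0,0,0],"gripper": 0.4},{"travel": [0,0,0.17],"angular": [0,0,0],"gripper": 0.4},{"travel": [0,0,0.25],"angular": [0,0,0],"gripper": 0.4},{"travel": [0,0,0.25],"angular": [0,0,0],"gripper": 0.4},{"travel": [0,0,0.25],"angular": [0,0,0],"gripper": 0.4}])

```text
t: 6.95
tool_pos: [0.5959, 0.2508, 0.1569]
tool_rot: [0.206, 3.13, 0.003]
contact_force: [0.0, 0.2, -1.3]
opening: 0.0489
grip_force: 54.5
```

Run:
```python
from h import *
o=ctrl.get_obs(); print(o['tool_pos'],o['tool_rot'],o['contact_force'],o['opening'])
d=grab('wrist','w4.png'); np.save('w4.npy',d,allow_pickle=True)
R,t=cam(d); print(-R.T@t)
```

```text
[0.59594344 0.25079952 0.15685808] [2.05883874e-01 3.12992186e+00 2.90169659e-03] [ 0.01445529  0.20962848 -1.34402823] 0.04885379110788777
[0.5142019  0.26140522 0.29912773]
```

View pics/w4.png

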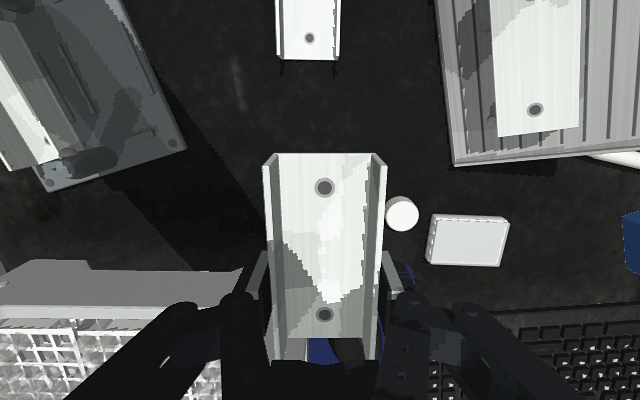

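Run:
```python
from h import *
def dark(d,u,v,r=9):
    g=cv2.cvtColor(d['img'],cv2.COLOR_RGB2GRAY)[v-r:v+r+1,u-r:u+r+1].astype(float); w=np.clip(170-g,0,None); yy,xx=np.mgrid[-r:r+1,-r:r+1]
    return u+(w*xx).sum()/w.sum(), v+(w*yy).sum()/w.sum()
d=np.load('w3.npy',allow_pickle=True).item()
h=[dark(d,326,149,8),dark(d,325,223,8)]; P=np.array([ray(d,*p,.003) for p in h]); print(np.round(h,1).tolist(),P.round(4).tolist(),P.mean(0),np.linalg.norm(P[0]-P[1]))
d=np.load('w4.npy',allow_pickle=True).item(); g=cv2.cvtColor(d['img'],cv2.COLOR_RGB2GRAY)
h=[dark(d,325,188,13),dark(d,325,315,13)]
N=fitedge(g,(280,153),(368,153),4); print(N[0],N[2],N[3])
for z in (.145,.15,.155):
    P=np.array([ray(d,*p,z+.003) for p in h]);e=P[1]-P[0]; print(z,np.round(h,1).tolist(),P.mean(0).round(4),np.linalg.norm(e),np.degrees(np.arctan2(e[1],e[0])),ray(d,325,N[0][1],z).round(4))
o=ctrl.get_obs();print(o['tool_pos'],o['tool_rot'])
```

```text
[[326.0, 148.7], [325.1, 222.8]] [[0.5573, 0.2552, 0.003], [0.6327, 0.2452, 0.003]] [0.5949797  0.25019462 0.003     ] 0.07604153413913274
[324.         152.64607237] 0.015475598199163994 60
0.145 [[324.3, 187.4], [324.1, 314.5]] [0.5967 0.2507 0.148 ] 0.0786893524826205 -7.5696399119801825 [0.5406 0.2585 0.145 ]
0.15 [[324.3, 187.4], [324.1, 314.5]] [0.594  0.2511 0.153 ] 0.076085946993913 -7.569639911980174 [0.5397 0.2586 0.15  ]
0.155 [[324.3, 187.4], [324.1, 314.5]] [0.5913 0.2514 0.158 ] 0.07348254150520539 -7.569639911980174 [0.5389 0.2587 0.155 ]
[0.59457669 0.2503944  0.15412163] [2.06205561e-01 3.13416069e+00 4.84544964e-04]
```

Call:
step_arm(targets=[{"travel": [-0.21,-0.288,0],"angular": [0,0,0.378],"gripper": 0.4},{"travel": [-0.21,-0.288,0],"angular": [0,0,0.378],"gripper": 0.4},{"travel": [-0.21,-0.288,0],"angular": [0,0,0.378],"gripper": 0.4},{"travel": [-0.21,-0.288,-0.05],"angular": [0,0,0.378],"gripper": 0.4},{"travel": [-0.21,-0.288,-0.1],"angular": [0,0,0.378],"gripper": 0.4},{"travel": [-0.21,-0.288,-0.1],"angular": [0,0,0.378],"gripper": 0.4},{"travel": [-0.21,-0.288,-0.1],"angular": [0,0,0.378],"gripper": 0.4},{"travel": [-0.21,-0.288,-0.1],"angular": [0,0,0.378],"gripper": 0.4}])

```text
t: 7.8
tool_pos: [0.4701, 0.0782, 0.0945]
tool_rot: [-0.26, 3.129, 0.0]
contact_force: [0.1, -0.0, -1.4]
opening: 0.0491
grip_force: 54.4
```

Run:
```python
from h import *
def dark(d,u,v,r=9):
    g=cv2.cvtColor(d['img'],cv2.COLOR_RGB2GRAY)[v-r:v+r+1,u-r:u+r+1].astype(float); w=np.clip(110-g,0,None); yy,xx=np.mgrid[-r:r+1,-r:r+1]
    return u+(w*xx).sum()/w.sum(), v+(w*yy).sum()/w.sum()
o=ctrl.get_obs();print(o['tool_pos'],o['tool_rot'],o['contact_force'])
d=grab('wrist','w5.png'); np.save('w5.npy',d,allow_pickle=True)
g=cv2.cvtColor(d['img'],cv2.COLOR_RGB2GRAY)
h=[dark(d,325,188,13),dark(d,325,315,13)]; print(np.round(h,1).tolist())
z=o['tool_pos'][2]-.0069
P=np.array([ray(d,*p,z+.003) for p in h]);e=P[1]-P[0]; print(z,P.mean(0).round(4),np.linalg.norm(e),np.degrees(np.arctan2(e[1],e[0])))
```

```text
[0.47014167 0.07815581 0.09454543] [-2.60396219e-01  3.12893088e+00  2.03795109e-04] [ 0.05891881 -0.04317827 -1.44233939]
[[324.3, 187.4], [324.2, 314.0]]
0.08764542523351333 [0.468  0.0778 0.0906] 0.07561925384012938 9.510810445150975
```

Call:
step_arm(targets=[{"travel": [-0.001,-0.0005,-0.06],"angular": [0,0,0],"gripper": 0.4},{"travel": [-0.001,-0.0005,-0.1],"angular": [0,0,0],"gripper": 0.4},{"travel": [-0.001,-0.0005,-0.115],"angular": [0,0,0],"gripper": 0.4},{"travel": [-0.001,-0.0005,-0.122],"angular": [0,0,0],"gripper": 0.4},{"travel": [-0.001,-0.0005,-0.127],"angular": [0,0,0],"gripper": 0.4},{"travel": [-0.001,-0.0005,-0.132],"angular": [0,0,0],"gripper": 0.4},{"travel": [-0.001,-0.0005,-0.132],"angular": [0,0,0],"gripper": 0.4},{"travel": [-0.001,-0.0005,-0.132],"angular": [0,0,0],"gripper": 0.4}])

```text
t: 8.65
tool_pos: [0.4691, 0.0772, 0.015]
tool_rot: [-0.259, 3.129, -0.0]
contact_force: [0.7, 0.9, 0.6]
opening: 0.0487
grip_force: 54.4
```

Call:
step_arm(targets=[{"travel": [0,0,0],"angular": [0,0,0],"gripper": 0.72},{"travel": [0,0,0],"angular": [0,0,0],"gripper": 0.72},{"travel": [0,0,0],"angular": [0,0,0],"gripper": 0.72},{"travel": [0,0,0.08],"angular": [0,0,0],"gripper": 0.72},{"travel": [0,0,0.16],"angular": [0,0,0],"gripper": 0.72},{"travel": [0,0,0.23],"angular": [0,0,0],"gripper": 0.72},{"travel": [0,0,0.23],"angular": [0,0,0],"gripper": 1},{"travel": [0,0,0.23],"angular": [0,0,0],"gripper": 1},{"travel": [0,0,0.23],"angular": [0,0,0],"gripper": 1}])

```text
t: 9.55
tool_pos: [0.4672, 0.0772, 0.1506]
tool_rot: [0.259, -3.128, -0.0]
contact_force: [-0.6, 0.7, -0.8]
opening: 0.0855
grip_force: 0.0
```

Run:
```python
from h import *
o=ctrl.get_obs();print(o['tool_pos'],o['tool_rot'],o['contact_force'])
d=grab('wrist','w6.png'); np.save('w6.npy',d,allow_pickle=True)
g=cv2.cvtColor(d['img'],cv2.COLOR_RGB2GRAY)
c,s=np.cos(np.radians(9.45)),np.sin(np.radians(9.45)); C=np.array([.4734,.0374])
for y0 in (.04,-.04):
  for x0 in (-.038,.038):
    p=np.r_[C+[c*x0-s*y0,s*x0+c*y0],.011]; u,v=proj(d,p); a,b=int(u),int(v); r=8
    q=g[b-r:b+r+1,a-r:a+r+1].astype(float); w=np.clip(np.median(q)*.6-q,0,None); yy,xx=np.mgrid[-r:r+1,-r:r+1]
    P=ray(d,a+(w*xx).sum()/w.sum(),b+(w*yy).sum()/w.sum(),.011)[:2]-C; print((x0,y0),(c*P[0]+s*P[1]).round(4),(-s*P[0]+c*P[1]).round(4))
```

```text
[0.46716403 0.07717712 0.15055106] [ 2.59061289e-01 -3.12829940e+00 -2.88058421e-04] [-0.61136934  0.73804438 -0.75252274]
(-0.038, 0.04) -0.038 0.0398
(0.038, 0.04) 0.0381 0.0402
(-0.038, -0.04) -0.037 -0.0403
(0.038, -0.04) 0.0388 -0.0405
```

View pics/w6.png

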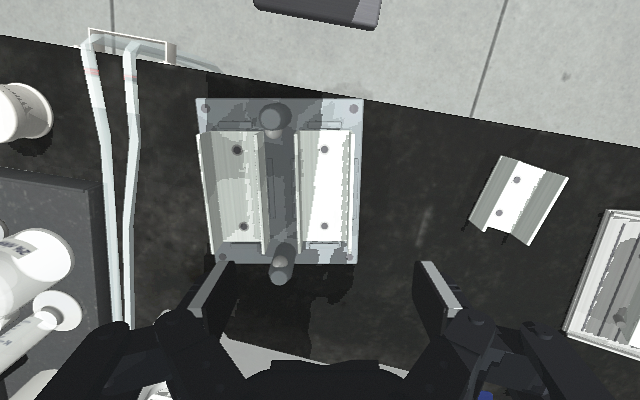

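The view confirms both lower channels are flat in their bays; the hole positions agree within 1 mm. Next I locate the bridge from the earlier view.

```bash
cat >> h.py <<'E'
def rayplane(d,u,v,p0,n):
    R,t=cam(d); c=-R.T@t; r=R.T@np.array([(u-d['cx'])/d['fx'],(v-d['cy'])/d['fy'],1]); return c+r*((p0-c)@n)/(r@n)
E
python3 - <<'E'
from h import *
d=np.load('w1.npy',allow_pickle=True).item()
ps=np.radians(7.3); n=np.array([.5*np.sin(ps),-.5*np.cos(ps),.866]); S=np.array([.5115,.424,.0405])
P=np.array([rayplane(d,u,v,S+.03*n,n) for u,v in [(67,83),(104,78),(137,152),(102,162)]]); print(P.round(3).tolist(),P.mean(0))
for i in range(4): e=P[(i+1)%4]-P[i]; print(np.linalg.norm(e),np.degrees(np.arctan2(e[1],e[0])))
E
```

```text
[[0.556, 0.435, 0.078], [0.563, 0.398, 0.056], [0.458, 0.375, 0.051], [0.447, 0.415, 0.075]] [0.50586316 0.40552159 0.06497169]
0.043601566483506875 -78.33978983332561
0.10822110884564787 -167.6565786928121
0.04786760021181562 105.24694117695195
0.11075444198951963 10.41978943098412
```

Call:
step_arm(targets=[{"travel": [0.03,0.1,0.1],"angular": [0.2,0.04,0.01],"gripper": 1},{"travel": [0.08,0.45,0.05],"angular": [0.654,0.127,0.034],"gripper": 1},{"travel": [0.08,0.45,0.05],"angular": [0.654,0.127,0.034],"gripper": 1},{"travel": [0.08,0.45,0.05],"angular": [0.654,0.127,0.034],"gripper": 1},{"travel": [0.08,0.45,0.03],"angular": [0.654,0.127,0.034],"gripper": 1},{"travel": [0.08,0.45,0.03],"angular": [0.654,0.127,0.034],"gripper": 1},{"travel": [0.08,0.45,0.03],"angular": [0.654,0.127,0.034],"gripper": 1},{"travel": [0.08,0.45,0.03],"angular": [0.654,0.127,0.034],"gripper": 1},{"travel": [0.08,0.45,0.03],"angular": [0.654,0.127,0.034],"gripper": 1},{"travel": [0.08,0.45,0.03],"angular": [0.654,0.127,0.034],"gripper": 1}])

```text
t: 10.6
tool_pos: [0.5162, 0.3462, 0.1698]
tool_rot: [0.284, -2.968, -0.793]
contact_force: [0.5, 0.8, -0.7]
opening: 0.0854
grip_force: 0.0
```

Run:
```python
from h import *
from scipy.spatial.transform import Rotation as Ro
o=ctrl.get_obs();print(o['tool_pos'],Ro.from_rotvec(o['tool_rot']).as_matrix().round(3).tolist(),o['q'].round(2))
d=grab('wrist','w7.png'); np.save('w7.npy',d,allow_pickle=True); R,t=cam(d); print(-R.T@t)
c=d['img'][0:320,120:520]; cv2.imwrite('pics/w7c.png',cv2.resize(c,None,fx=1.85,fy=1.85)[:,:,::-1])
```

```text
[0.5162456  0.34616322 0.16977623] [[-0.981, -0.163, -0.102], [-0.192, 0.851, 0.489], [0.007, 0.499, -0.866]] [ 0.24  0.04  1.8   0.54  1.32 -1.66]
[0.45052785 0.26081383 0.29394024]
```

View pics/w7c.png

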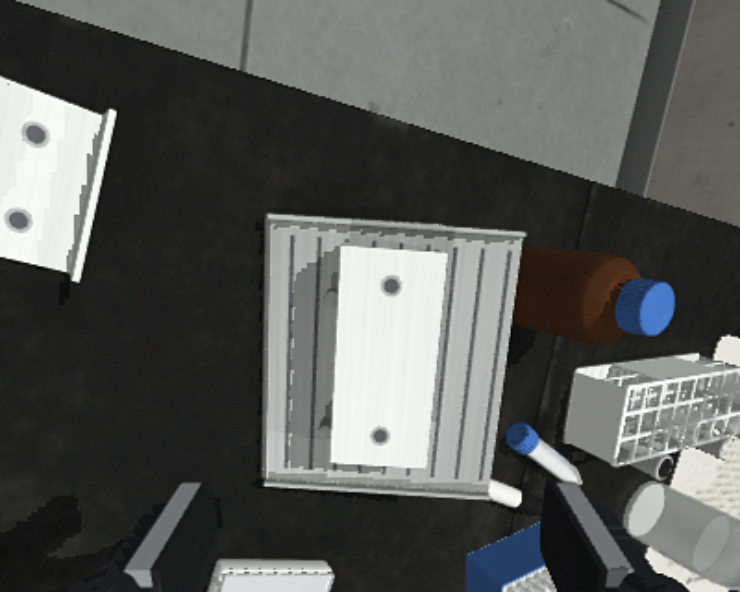

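The crop shows the bridge web with corners (340,246), (447,253), (430,468) and (331,464), holes at (391,286) and (381,436), and pins at (333,290) and (325,425). I'll get its pose by PnP.

```bash
cat > br.py <<'E'
from h import *
from scipy.spatial.transform import Rotation as Ro
d=np.load('w7.npy',allow_pickle=True).item(); g=cv2.cvtColor(d['img'],cv2.COLOR_RGB2GRAY)
f=lambda u,v:(u/1.85+120,v/1.85)
C=[f(340,246),f(447,253),f(430,468),f(331,464)]
L=[fitedge(g,C[i],C[(i+1)%4],3) for i in range(4)]; print([(l[2].round(2),l[3]) for l in L])
Q=[isect(L[i-1],L[i]) for i in range(4)]; print(np.round(Q,1).tolist())
def dark(u,v,r=7):
    u,v=int(round(u)),int(round(v)); q=g[v-r:v+r+1,u-r:u+r+1].astype(float); w=np.clip(np.median(q)*.85-q,0,None); yy,xx=np.mgrid[-r:r+1,-r:r+1]
    return np.array([u+(w*xx).sum()/w.sum(),v+(w*yy).sum()/w.sum()])
H=[dark(*f(391,286)),dark(*f(380,436))]
# object frame: bridge x ~ world x, y ~ world +y(upslope); image up=-x, right=+y
W=.05;Ln=.11
obj=np.array([[-Ln/2,-W/2,0],[-Ln/2,W/2,0],[Ln/2,W/2,0],[Ln/2,-W/2,0],[-.038,0,0],[.038,0,0]])
K=np.array([[d['fx'],0,d['cx']],[0,d['fy'],d['cy']],[0,0,1]])
im=np.array(Q+H)
R,t=cam(d)
for rv,tv,er in zip(*[x for x in cv2.solvePnPGeneric(obj,im,K,None,flags=cv2.SOLVEPNP_IPPE)[1:]]):
    Rw=R.T@cv2.Rodrigues(rv)[0]; pw=R.T@(tv.ravel()-t); print('err',er,'pos',pw.round(4),'x',Rw[:,0].round(3),'n',Rw[:,2].round(3))
# alternative with fixed 30deg tilt: fit yaw, pos by PnP residual
from scipy.optimize import least_squares
def res(p):
    Rw=(Ro.from_rotvec([0,0,p[3]])*Ro.from_rotvec([np.pi/6,0,0])).as_matrix()
    return np.concatenate([proj(d,p[:3]+Rw@o)-i for o,i in zip(obj,im)])
s=least_squares(res,[.506,.405,.066,.19]); print('30deg:',s.x[:3].round(4),np.degrees(s.x[3]),np.sqrt((s.fun**2).mean()))
ps=s.x[3]; B=Ro.from_rotvec([0,0,ps])*Ro.from_rotvec([np.pi/6,0,0]); Rb=B.as_matrix(); n=Rb[:,2]; print('n',n.round(4))
o=ctrl.get_obs(); T=Ro.from_rotvec(o['tool_rot'])
# desired tool: x=-bridge x, y=bridge y, z=-n
Td=Ro.from_matrix(np.c_[-Rb[:,0],Rb[:,1],-n]); w=(Td*T.inv()).as_rotvec(); print('turn frac',(w/(np.pi/4)).round(4))
for k in (.06,-.0,-.022,-.02,): print(k,'shift frac',((s.x[:3]+k*n-o['tool_pos'])/.6).round(4),(s.x[:3]+k*n).round(4))
print(o['tool_pos'])
E
python3 br.py
```

```text
[(np.float64(0.16), 60), (np.float64(0.16), 41), (np.float64(0.17), 60), (np.float64(0.15), 60)]
[[303.8, 132.3], [361.4, 136.3], [350.1, 252.9], [297.9, 249.8]]
err [0.13048414] pos [0.5052 0.4099 0.0644] x [0.994 0.107 0.008] n [ 0.046 -0.494  0.868]
err [1.8544571] pos [0.5007 0.4091 0.0646] x [ 0.898 -0.155  0.411] n [-0.426 -0.541  0.725]
30deg: [0.5051 0.4096 0.0648] 6.3909917645349585 0.14357932297778297
n [ 0.0557 -0.4969  0.866 ]
turn frac [ 0.0019 -0.008  -0.1034]
0.06 shift frac [-0.0132  0.056  -0.0889] [0.5085 0.3798 0.1167]
-0.0 shift frac [-0.0188  0.1057 -0.1755] [0.5051 0.4096 0.0648]
-0.022 shift frac [-0.0208  0.124  -0.2073] [0.5039 0.4206 0.0457]
-0.02 shift frac [-0.0206  0.1223 -0.2044] [0.504  0.4196 0.0475]
[0.51640668 0.34618706 0.17008187]
```

Call:
step_arm(targets=[{"travel": [-0.013,0.055,-0.089],"angular": [0.002,-0.008,-0.103],"gripper": 0.85},{"travel": [-0.013,0.055,-0.089],"angular": [0.002,-0.008,-0.103],"gripper": 0.85},{"travel": [-0.018,0.09,-0.15],"angular": [0.002,-0.008,-0.103],"gripper": 0.85},{"travel": [-0.021,0.124,-0.21],"angular": [0.002,-0.008,-0.103],"gripper": 0.85},{"travel": [-0.021,0.124,-0.21],"angular": [0.002,-0.008,-0.103],"gripper": 0.85},{"travel": [-0.021,0.124,-0.21],"angular": [0.002,-0.008,-0.103],"gripper": 0.85}])

```text
t: 11.25
tool_pos: [0.5034, 0.4212, 0.0438]
tool_rot: [0.171, -3.0, -0.804]
contact_force: [-0.2, -0.6, 1.4]
opening: 0.0729
grip_force: 0.0
```

Call:
step_arm(targets=[{"travel": [0,0,0],"angular": [0,0,0],"gripper": 0.4},{"travel": [0,0,0],"angular": [0,0,0],"gripper": 0.4},{"travel": [0,0,0],"angular": [0,0,0],"gripper": 0.4},{"travel": [0,0,0],"angular": [0,0,0],"gripper": 0.4},{"travel": [0,0,0],"angular": [0,0,0],"gripper": 0.4}], squeeze=60)

```text
t: 11.75
tool_pos: [0.5061, 0.4215, 0.0474]
tool_rot: [0.171, -3.006, -0.808]
contact_force: [-0.2, -4.5, 6.4]
opening: 0.0489
grip_force: 63.6
```

Run:
```python
from scipy.spatial.transform import Rotation as Ro; import numpy as np
a=np.radians
A=Ro.from_rotvec([0,0,a(6.39)])*Ro.from_rotvec([a(30),0,0]); B=Ro.from_rotvec([0,0,a(9.45)])
print(((B*A.inv()).as_rotvec()/(np.pi/4)).round(4))
```

```text
[-0.6604 -0.0919  0.0664]
```

Call:
step_arm(targets=[{"travel": [0.002,-0.02,0.035],"angular": [0,0,0],"gripper": 0.4},{"travel": [0.006,-0.05,0.087],"angular": [0,0,0],"gripper": 0.4},{"travel": [0.009,-0.083,0.144],"angular": [0,0,0],"gripper": 0.4},{"travel": [0.01,-0.1,0.22],"angular": [0,0,0],"gripper": 0.4},{"travel": [0.01,-0.1,0.25],"angular": [0,0,0],"gripper": 0.4},{"travel": [0.01,-0.1,0.25],"angular": [0,0,0],"gripper": 0.4}])

```text
t: 12.35
tool_pos: [0.5118, 0.362, 0.1989]
tool_rot: [0.173, -3.008, -0.81]
contact_force: [0.1, 0.4, -1.3]
opening: 0.0489
grip_force: 63.1
```

Call:
step_arm(targets=[{"travel": [-0.058,-0.54,0],"angular": [-0.66,-0.092,0.066],"gripper": 0.4},{"travel": [-0.058,-0.54,0],"angular": [-0.66,-0.092,0.066],"gripper": 0.4},{"travel": [-0.058,-0.54,0],"angular": [-0.66,-0.092,0.066],"gripper": 0.4},{"travel": [-0.058,-0.54,0],"angular": [-0.66,-0.092,0.066],"gripper": 0.4},{"travel": [-0.058,-0.54,0],"angular": [-0.66,-0.092,0.066],"gripper": 0.4},{"travel": [-0.058,-0.54,0],"angular": [-0.66,-0.092,0.066],"gripper": 0.4},{"travel": [-0.058,-0.54,0],"angular": [-0.66,-0.092,0.066],"gripper": 0.4},{"travel": [-0.058,-0.54,0],"angular": [-0.66,-0.092,0.066],"gripper": 0.4},{"travel": [-0.058,-0.54,0],"angular": [-0.66,-0.092,0.066],"gripper": 0.4},{"travel": [-0.058,-0.54,0],"angular": [-0.66,-0.092,0.066],"gripper": 0.4}])

```text
t: 13.35
tool_pos: [0.4743, 0.0387, 0.1927]
tool_rot: [0.263, -3.128, -0.002]
contact_force: [0.3, -0.4, -1.7]
opening: 0.0487
grip_force: 63.0
```

```bash
cat > held.py <<'E'
from h import *
from scipy.spatial.transform import Rotation as Ro
o=ctrl.get_obs();T=Ro.from_rotvec(o['tool_rot']).as_matrix();print(o['tool_pos'],T.round(4).tolist(),o['contact_force'],o['q'].round(2))
d=grab('wrist','w8.png'); np.save('w8.npy',d,allow_pickle=True); g=cv2.cvtColor(d['img'],cv2.COLOR_RGB2GRAY)
R,t=cam(d)
# predicted web-top corners and holes; web top ~ tool z +.0205
top=o['tool_pos'][2]+.0205; yaw=np.arctan2(-T[1,0],-T[0,0]); c,s=np.cos(yaw),np.sin(yaw)
ob=np.array([[-.055,-.025,0],[-.055,.025,0],[-.038,0,0],[.038,0,0]])
pr=[proj(d,np.r_[o['tool_pos'][:2]+[c*a-s*b,s*a+c*b],top]) for a,b,_ in ob]; print('pred',np.round(pr,1).tolist())
_,bw=cv2.threshold(g,175,255,0); n,lab,st,ce=cv2.connectedComponentsWithStats(bw[:,220:430]); k=1+st[1:,4].argmax(); print(st[k],ce[k])
cs,hi=cv2.findContours(((lab==k)*255).astype(np.uint8),cv2.RETR_CCOMP,cv2.CHAIN_APPROX_NONE)
for i,x in enumerate(cs):
    if cv2.contourArea(x)>60: m=cv2.moments(x); print('in' if hi[0][i][3]>=0 else 'out',cv2.contourArea(x),m['m10']/m['m00']+220,m['m01']/m['m00'],cv2.boundingRect(x))
E
python3 held.py
```

```text
[0.47428076 0.03869575 0.1926966 ] [[-0.9859, -0.1671, -0.0031], [-0.1671, 0.9859, 0.001], [0.0029, 0.0015, -1.0]] [ 0.34037034 -0.39055212 -1.66350152] [-0.08 -0.29  1.99  0.    1.44 -1.81]
pred [[262.8, 167.9], [386.0, 168.0], [324.3, 207.5], [324.1, 350.4]]
[  47  247  111  118 6437] [105.7466211  324.11185335]
out 6358.5 325.2772666509397 326.3155880579801 (47, 247, 111, 118)
in 309.5 324.33979536887455 349.81475498115236 (93, 341, 24, 19)
```

Run:
```python
from h import *
d=np.load('w8.npy',allow_pickle=True).item(); g=cv2.cvtColor(d['img'],cv2.COLOR_RGB2GRAY)
L=[fitedge(g,(266,168),(383,168),8),fitedge(g,(262.8,168),(262.8,300),8,m=.05),fitedge(g,(386,168),(386,300),8,m=.05)]
print([(l[0].round(1),l[2].round(2),l[3]) for l in L]); q=[isect(L[0],L[1]),isect(L[0],L[2])]; print(np.round(q,1))
u,v,r=324,207,14; p=g[v-r:v+r+1,u-r:u+r+1].astype(float); w=np.clip(np.median(p)*.85-p,0,None); yy,xx=np.mgrid[-r:r+1,-r:r+1]; h=(u+(w*xx).sum()/w.sum(),v+(w*yy).sum()/w.sum()); print('hole',h)
C=np.array([.4734,.0374]);a=np.radians(9.45);c,s=np.cos(a),np.sin(a)
for top in (.2105,.2130,.2155):
    H=np.array([ray(d,*x,top) for x in (h,(324.34,349.8))]); e=H[1]-H[0]; W=[ray(d,*x,top) for x in q]; m=H.mean(0)
    print(top,'centre',m.round(4),'spacing',np.linalg.norm(e).round(4),'yaw',np.degrees(np.arctan2(e[1],e[0])).round(2),'width',np.linalg.norm(W[1]-W[0]).round(4),'edge->centre',(np.mean(W,0)[:2]+.055*np.array([c,s])).round(4))
```

```text
[(array([325.5, 163.7]), np.float64(0.25), 57), (array([260.9, 214.1]), np.float64(2.03), 28), (array([388. , 208.8]), np.float64(0.86), 20)]
[[261.3 164. ]
 [390.4 163.4]]
hole (np.float64(324.37491715523834), np.float64(205.05174611266887))
0.2105 centre [0.4753 0.0389 0.2105] spacing 0.0784 yaw 9.68 width 0.0533 edge->centre [0.473  0.0389]
0.213 centre [0.4737 0.0387 0.213 ] spacing 0.0768 yaw 9.68 width 0.0522 edge->centre [0.4725 0.0388]
0.2155 centre [0.4721 0.0384 0.2155] spacing 0.0753 yaw 9.68 width 0.0512 edge->centre [0.472  0.0387]
```

Call:
step_arm(targets=[{"travel": [0,0,-0.08],"angular": [0,0,0],"gripper": 0.4},{"travel": [0,0,-0.16],"angular": [0,0,0],"gripper": 0.4},{"travel": [0,0,-0.21],"angular": [0,0,-0.003],"gripper": 0.4},{"travel": [0,0,-0.23],"angular": [0,0,-0.003],"gripper": 0.4},{"travel": [0,0,-0.243],"angular": [0,0,-0.003],"gripper": 0.4},{"travel": [0,0,-0.243],"angular": [0,0,-0.003],"gripper": 0.4},{"travel": [0,0,-0.243],"angular": [0,0,-0.003],"gripper": 0.4}])

```text
t: 14.1
tool_pos: [0.4764, 0.0377, 0.0502]
tool_rot: [-0.258, 3.128, -0.0]
contact_force: [0.5, -0.2, -1.5]
opening: 0.0487
grip_force: 63.0
```

Run:
```python
from h import *
o=ctrl.get_obs();print(o['tool_pos'],o['tool_rot'],o['contact_force'],o['wrist_torque'])
```

```text
[0.47640549 0.03771336 0.0501702 ] [-2.57760877e-01  3.12849948e+00 -1.68521074e-04] [ 0.45716147 -0.20967275 -1.52653787] [ 0.00935554 -0.01315193  0.01579498]
```

Call:
step_arm(targets=[{"travel": [-0.001,0,-0.005],"angular": [0,0,0],"gripper": 0.4},{"travel": [-0.001,0,-0.012],"angular": [0,0,0],"gripper": 0.4},{"travel": [-0.001,0,-0.018],"angular": [0,0,0],"gripper": 0.4},{"travel": [-0.001,0,-0.024],"angular": [0,0,0],"gripper": 0.4},{"travel": [-0.001,0,-0.024],"angular": [0,0,0],"gripper": 0.4},{"travel": [-0.001,0,-0.024],"angular": [0,0,0],"gripper": 0.4}])

```text
t: 14.7
tool_pos: [0.4742, 0.0376, 0.0339]
tool_rot: [0.257, -3.13, -0.001]
contact_force: [0.3, -0.2, -0.7]
opening: 0.0487
grip_force: 63.2
```

Call:
step_arm(targets=[{"travel": [0.001,0,-0.005],"angular": [0,0,0],"gripper": 0.4},{"travel": [0.001,0,-0.01],"angular": [0,0,0],"gripper": 0.4},{"travel": [0.001,0,-0.015],"angular": [0,0,0],"gripper": 0.4},{"travel": [0.001,0,-0.02],"angular": [0,0,0],"gripper": 0.4},{"travel": [0.001,0,-0.025],"angular": [0,0,0],"gripper": 0.4},{"travel": [0.001,0,-0.027],"angular": [0,0,0],"gripper": 0.4},{"travel": [0.001,0,-0.027],"angular": [0,0,0],"gripper": 0.4},{"travel": [0.001,0,-0.027],"angular": [0,0,0],"gripper": 0.4}])

```text
t: 15.5
tool_pos: [0.4743, 0.0377, 0.0188]
tool_rot: [0.257, -3.128, -0.001]
contact_force: [-6.8, -0.2, 12.9]
opening: 0.0489
grip_force: 64.7
```

Call:
step_arm(targets=[{"travel": [0,0,0],"angular": [0,0,0],"gripper": 0.75},{"travel": [0,0,0],"angular": [0,0,0],"gripper": 0.75},{"travel": [0,0,0],"angular": [0,0,0],"gripper": 0.75},{"travel": [0,0,0.06],"angular": [0,0,0],"gripper": 0.75},{"travel": [0,0,0.14],"angular": [0,0,0],"gripper": 0.75},{"travel": [0,0,0.22],"angular": [0,0,0],"gripper": 0.75},{"travel": [0,0,0.22],"angular": [0,0,0],"gripper": 1},{"travel": [0,0,0.22],"angular": [0,0,0],"gripper": 1},{"travel": [0,0,0.22],"angular": [0,0,0],"gripper": 1}])

```text
t: 16.4
tool_pos: [0.4737, 0.0377, 0.148]
tool_rot: [0.257, -3.128, -0.001]
contact_force: [-0.1, 0.2, -0.5]
opening: 0.0855
grip_force: 0.0
```

```bash
cat > fin.py <<'E'
from h import *
import sys
o=ctrl.get_obs();print(o['tool_pos'],o['contact_force'])
f=sys.argv[1]; d=grab('wrist',f+'.png'); np.save(f+'.npy',d,allow_pickle=True); g=cv2.cvtColor(d['img'],cv2.COLOR_RGB2GRAY)
C0=np.array([.4734,.0374]);a=np.radians(9.45);c,s=np.cos(a),np.sin(a); W=lambda x,y,z:np.r_[C0+[c*x-s*y,s*x+c*y],z]
loc=lambda P:(np.array([[c,s],[-s,c]])@(P[:2]-C0))
K=np.array([[d['fx'],0,d['cx']],[0,d['fy'],d['cy']],[0,0,1]]); R,t=cam(d)
obj=np.array([[-.055,-.025,0],[-.055,.025,0],[.055,.025,0],[.055,-.025,0]]); z=.041
Q=[proj(d,W(*p[:2],z)) for p in obj]
L=[fitedge(g,Q[i],Q[(i+1)%4],5,m=.1) for i in range(4)]; print([(l[2].round(2),l[3]) for l in L])
I=np.array([isect(L[i-1],L[i]) for i in range(4)]); print('pix minus pred at z=.041',(I-Q).round(2).tolist())
def hole(u,v,r=9):
    u,v=int(round(u)),int(round(v)); q=g[v-r:v+r+1,u-r:u+r+1].astype(float); w=np.clip(np.median(q)*.8-q,0,None); yy,xx=np.mgrid[-r:r+1,-r:r+1]; return np.array([u+(w*xx).sum()/w.sum(),v+(w*yy).sum()/w.sum()])
H=[hole(*proj(d,W(x,0,z))) for x in (-.038,.038)]
for zz in (.041,.048,.055): P=[ray(d,*h,zz) for h in H]; print(zz,'spacing',np.linalg.norm(P[1]-P[0]).round(4),'local',loc(np.mean(P,0)).round(4))
for rv,tv,er in zip(*cv2.solvePnPGeneric(np.vstack([obj,[[-.038,0,0],[.038,0,0]]]),np.vstack([I,H]),K,None,flags=cv2.SOLVEPNP_IPPE)[1:]):
    Rw=R.T@cv2.Rodrigues(rv)[0]; p=R.T@(tv.ravel()-t); print('err',er,'local',loc(p).round(4),'z',p[2].round(4),'x',Rw[:,0].round(3),'n',Rw[:,2].round(3))
for y in (.04,-.04):
    P=[ray(d,*hole(*proj(d,W(x,y,.011)),6),.011) for x in (-.038,.038)]; print('lower',y,loc(np.mean(P,0)).round(4))
E
python3 fin.py w9
```

```text
[0.47372776 0.03767111 0.14800789] [-0.06879108  0.195792   -0.50304635]
[(np.float64(0.13), 38), (np.float64(0.28), 37), (np.float64(0.06), 59), (np.float64(0.25), 42)]
pix minus pred at z=.041 [[-0.09, -0.54], [-1.1, -0.52], [-0.04, -1.06], [0.67, -1.08]]
0.041 spacing 0.076 local [-0.0007  0.0001]
0.048 spacing 0.0738 local [-0.0029  0.0001]
0.055 spacing 0.0717 local [-0.0052  0.0001]
err [0.23896755] local [ 0.0001 -0.0001] z 0.0372 x [0.985 0.17  0.034] n [-0.03  -0.026  0.999]
err [2.39010679] local [-0.0052 -0.    ] z 0.0377 x [0.821 0.143 0.553] n [-0.549 -0.068  0.833]
lower 0.04 [0.0001 0.0401]
lower -0.04 [ 0.0008 -0.0402]
```

Call:
step_arm(targets=[{"travel": [0.044,0.0075,0],"angular": [0,0,0],"gripper": 0},{"travel": [0.044,0.0075,0],"angular": [0,0,0],"gripper": 0},{"travel": [0.044,0.0075,0],"angular": [0,0,0],"gripper": 0},{"travel": [0.044,0.0075,0],"angular": [0,0,0],"gripper": 0},{"travel": [0.044,0.0075,-0.08],"angular": [0,0,0],"gripper": 0},{"travel": [0.044,0.0075,-0.14],"angular": [0,0,0],"gripper": 0},{"travel": [0.044,0.0075,-0.165],"angular": [0,0,0],"gripper": 0},{"travel": [0.044,0.0075,-0.165],"angular": [0,0,0],"gripper": 0},{"travel": [0.044,0.0075,-0.165],"angular": [0,0,0],"gripper": 0}])

```text
t: 17.35
tool_pos: [0.5019, 0.042, 0.0519]
tool_rot: [-0.257, 3.13, 0.0]
contact_force: [0.9, 0.5, 1.0]
opening: 0.0001
grip_force: 0.0
```

Call:
step_arm(targets=[{"travel": [0,0,-0.005],"angular": [0,0,0],"gripper": 0},{"travel": [0,0,-0.01],"angular": [0,0,0],"gripper": 0},{"travel": [0,0,-0.015],"angular": [0,0,0],"gripper": 0},{"travel": [0,0,-0.018],"angular": [0,0,0],"gripper": 0},{"travel": [0,0,-0.018],"angular": [0,0,0],"gripper": 0}])

```text
t: 17.85
tool_pos: [0.5017, 0.0421, 0.0411]
tool_rot: [0.257, -3.131, -0.0]
contact_force: [-1.7, -0.2, 5.6]
opening: -0.0002
grip_force: 2.9
```

Call:
step_arm(targets=[{"travel": [0,0,-0.003],"angular": [0,0,0],"gripper": 0},{"travel": [0,0,-0.006],"angular": [0,0,0],"gripper": 0},{"travel": [0,0,-0.009],"angular": [0,0,0],"gripper": 0},{"travel": [0,0,-0.009],"angular": [0,0,0],"gripper": 0}])

```text
t: 18.25
tool_pos: [0.502, 0.0421, 0.0408]
tool_rot: [0.258, -3.127, -0.0]
contact_force: [-21.2, 0.4, 39.3]
opening: -0.0002
grip_force: 19.9
```

Call:
step_arm(targets=[{"travel": [0,0,0.05],"angular": [0,0,0],"gripper": 0},{"travel": [0,0,0.05],"angular": [0,0,0],"gripper": 0},{"travel": [-0.092,-0.0153,0.05],"angular": [0,0,0],"gripper": 0},{"travel": [-0.092,-0.0153,0.05],"angular": [0,0,0],"gripper": 0},{"travel": [-0.092,-0.0153,0.05],"angular": [0,0,0],"gripper": 0},{"travel": [-0.092,-0.0153,0.03],"angular": [0,0,0],"gripper": 0},{"travel": [-0.092,-0.0153,0.015],"angular": [0,0,0],"gripper": 0},{"travel": [-0.092,-0.0153,0.009],"angular": [0,0,0],"gripper": 0},{"travel": [-0.092,-0.0153,0.006],"angular": [0,0,0],"gripper": 0},{"travel": [-0.092,-0.0153,0.006],"angular": [0,0,0],"gripper": 0}])

```text
t: 19.25
tool_pos: [0.4468, 0.0329, 0.0409]
tool_rot: [0.258, -3.127, -0.001]
contact_force: [-13.1, 0.7, 24.2]
opening: -0.0
grip_force: 12.1
```

Both ends press solid at z ≈ 0.041, the seated height. I back off and verify.

Call:
step_arm(targets=[{"travel": [0,0,0.05],"angular": [0,0,0],"gripper": 0},{"travel": [0.044,0.0075,0.15],"angular": [0,0,0],"gripper": 0},{"travel": [0.044,0.0075,0.18],"angular": [0,0,0],"gripper": 1},{"travel": [0.044,0.0075,0.18],"angular": [0,0,0],"gripper": 1},{"travel": [0.044,0.0075,0.18],"angular": [0,0,0],"gripper": 1},{"travel": [0.044,0.0075,0.18],"angular": [0,0,0],"gripper": 1},{"travel": [0.044,0.0075,0.18],"angular": [0,0,0],"gripper": 1}])

```text
t: 19.95
tool_pos: [0.4711, 0.0375, 0.1439]
tool_rot: [0.257, -3.127, -0.002]
contact_force: [-0.1, 0.5, 0.0]
opening: 0.0724
grip_force: 0.0
```

```bash
python3 fin.py w10
```

```text
[0.47114106 0.03749766 0.14390891] [-0.12791138  0.46464446  0.03859851]
[(np.float64(0.11), 41), (np.float64(0.25), 36), (np.float64(0.09), 41), (np.float64(0.25), 41)]
pix minus pred at z=.041 [[0.36, -0.31], [-1.41, -0.34], [-0.03, -0.99], [0.31, -0.9]]
0.041 spacing 0.0761 local [-0.0004  0.0001]
0.048 spacing 0.0739 local [-0.0028  0.0001]
0.055 spacing 0.0717 local [-0.0051  0.0001]
err [0.23114626] local [ 0.0005 -0.0001] z 0.0366 x [0.985 0.168 0.04 ] n [-0.038 -0.017  0.999]
err [2.41392421] local [-0.005  -0.0001] z 0.037 x [0.809 0.14  0.57 ] n [-0.565 -0.08   0.821]
lower 0.04 [0.0001 0.0401]
lower -0.04 [ 0.0008 -0.0402]
```

All three channels are in position, so I hand in the job.

```bash
python3 -c "
from station import ctrl; print(ctrl.finish_job())"
```

```text
the job is handed in; nothing more can be done
None
```

I packed all three channels and handed the job in at about 20 s; the judge's verdict was not shown. The bench channel is in the left bay and the bridge is over both, measured within 1 mm in plan, with each end pressed solid at seated height.

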